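# Draw the top veneered panel off the pile onto the cutting table

### The job

Slide the top panel off the pile in the rack, sideways towards you onto the plywood cutting table, and draw it up square against the aluminium fence: pull it home with a light, firm pressure (about 6 N, held for half a second), then let go and leave it lying flat there. Never lift the panel, touch it only at its edges because the veneer marks, and do not shift the panels below, the fence or anything else on the bench.

Things in the scene. Friction and masses are not known exactly. Their poses are not given: they have to be found in the camera images.
- panel1: The TOP panel of the pile, the one to move: veneered panel 84 (its x) x 220 (its y) mm; pale core 18 mm thick plus a darker veneer 1.5 mm thick on top that stops 8 mm short of every edge. 0.2 to 0.33 kg, slides easily (friction about 0.35). Origin: centre of its underside; z up. At the start its underside is 73.5 mm above the bench and its -x edge is the long edge on the robot's side.
- panel2: Second panel, directly beneath: veneered panel 84 (its x) x 220 (its y) mm; pale core 18 mm thick plus a darker veneer 1.5 mm thick on top that stops 8 mm short of every edge. Origin: centre of its underside. Must stay where it is.
- panel3: Third panel of the pile, same kind. Must stay.
- panel4: Bottom panel of the pile, same kind. Must stay.
- rack: Fixed bench-top steel rack that holds the pile. Origin: on the bench, under the middle of the pile's place; its -x side faces roughly to the robot, y runs along the panels. Base shelf 15 mm high; its front edge is 50 mm to -x of the origin. 140 mm of free depth behind the pile. Fixed laths up to 69 mm high lie in the side bays, from 190 mm either side of the middle.
- cutting_table: Fixed plywood cutting table between the rack and the robot, 180 (x) x 420 (y) mm, its top 70.5 mm above the bench, i.e. 3 mm below the underside of the top panel. Origin: on the bench under its centre. Its far edge stands 8 to 35 mm from the rack's base shelf.
- fence: Straight aluminium fence bar, 22 mm thick, 400 mm long along its y, 20 mm tall, on the cutting table. Origin on the table top in its far (+x) face, middle of its length; its axes are parallel to the table's. It is held only by friction: it slides to -x when pushed with more than about 16 N.
- fence_face (a point): Middle of the fence's far (+x) face, 10 mm above the table top; x points out of the face, towards the rack. A panel snug against it has its origin at x = 42 mm in this frame.
- offcut: Bystander, leave alone: wood block 50 x 35 x 30 mm lying on the cutting table near one of its ends. Origin: at its underside.
- glue: Bystander, leave alone: white bottle, 56 mm across, 150 mm tall, upright on the bench beside the cutting table. Origin: at its underside.
- tin: Bystander, leave alone: can 80 mm across, 90 mm tall, on the bench at the other end of the cutting table. Origin: at its underside.
- square: Bystander, leave alone: try square lying on the bench. Origin: at its underside.
- screwdriver: Bystander, leave alone: screwdriver lying on the bench. Origin: at its underside.
- mallet: Bystander, leave alone: hammer lying on the bench. Origin: at its underside.
- jar: Bystander, leave alone: glass jar, 64 mm across, 80 mm tall. Origin: at its underside.
- panel1_veneer: The darker veneer sheet on the top panel's face, 68 x 204 x 1.5 mm, fixed to it, with the same origin and axes as the panel (the sheet itself lies 18 to 19.5 mm above that origin). Not to be pressed by the robot.
- shelf_edge (a point): Middle of the lower front edge of the rack's upper shelf, 140 mm above the bench, 70 mm to +x of the rack's origin. Shelf and the full bins on it fill the space beyond (+x) up to 230 mm high, 620 mm wide, so the far long edge of the top panel (about 28 mm short of this line) cannot be reached with an upright gripper: lean it, fingers pointing away from the robot.
There are look-alikes about, which are no part of the job. Leave any purple look-alike of the panel1 alone.

How it is judged (in metres and radians):
On the way, in this order (a step that is already met when the one before it is completed fails the run):
1. the top panel has been slid off the pile until most of it is over the cutting table (x of panel1 in the frame of rack below -0.075 m and angle between panel1's own z axis and vertical below 0.12 rad), for 0.05 s.
2. the panel, flat on the table, is pressed against the fence with more than 2.5 N for 0.2 s (contact force between panel1 and fence above 2.5 N and x of panel1 in the frame of fence_face between 0.039 and 0.0455 m and angle between the x axis of panel1 and the x axis of fence_face, either way round below 0.035 rad and y of panel1 in the frame of fence_face between -0.06 and 0.06 m and height (world z) of panel1 below 0.0725 m and angle between panel1's own z axis and vertical below 0.03 rad), for 0.2 s.
At the end, for the whole second after the job is handed in: panel1 lies flat and still on the cutting table, square to the fence (within 0.035 rad), its near edge at most 3.5 mm from the fence's face, its middle within 60 mm of the fence's middle; the fence within 4 mm and the three other panels within 8 mm of where they were (x of panel1 in the frame of fence_face between 0.039 and 0.0455 m and angle between the x axis of panel1 and the x axis of fence_face, either way round below 0.035 rad and y of panel1 in the frame of fence_face between -0.06 and 0.06 m and height (world z) of panel1 below 0.0725 m and angle between panel1's own z axis and vertical below 0.03 rad and linear speed of panel1 below 0.01 m/s and distance of fence from where it was at the start of the episode below 0.004 m and distance of each of panel2, panel3, panel4 from where it was at the start of the episode below 0.008 m); the robot touches nothing.
It fails at once if the top panel is lifted (more than 10 mm above its place on the pile) or tipped by more than 0.2 rad (height (world z) of panel1 above 0.0835 m or angle between panel1's own z axis and vertical above 0.2 rad).
It fails at once if the robot presses on the veneer (more than 1 N) (contact force between any of the fingers, the arm and panel1_veneer above 1 N).
It fails at once if the fence is shoved by more than 4 mm (distance of fence from where it was at the start of the episode above 0.004 m).
It fails at once if a panel below is shifted by more than 8 mm (distance of any of panel2, panel3, panel4 from where it was at the start of the episode above 0.008 m).
It fails at once if a bystander is moved by more than 15 mm (distance of any of offcut, glue, tin, square, screwdriver, mallet, jar from where it was at the start of the episode above 0.015 m).
It also fails if it takes over 38 s, if anything falls off the work surface, if the arm or the gripper's body presses on something with over 40 N, if the wrist force passes 120 N, or if a joint passes its speed limit or range.

### The arm

A 6-joint arm with a two-finger parallel gripper is mounted at the origin on the work surface. World frame = base frame: x ahead of the robot, y to its left, z up, the work surface at z = 0. Lengths are in mm, angles in rad, forces in N, time in s.
With the tool pointing down it reaches from about 400 to 925 mm from the base axis. Payload 3.4 kg.
Tool frame: the origin (TCP) lies midway between the tips of the shut fingers; the grasp point (between the pads) lies 19 mm behind it; z points along the fingers, y is the direction in which the jaws open and shut (so a half turn about z gives the same grasp; the last joint's range is limited). The gripper opens to 85 mm and grips with 20 to 120 N. Pads are 22 mm wide; open, the fingers measure 114 mm over their backs; the gripper's body (76 mm by 85 mm) begins 54 mm behind the grasp point. The pads swing forward as they close: fully open they stand 13 mm farther back than shut.
Start: joints at [1.044, 0.307, 1.506, -0, 1.328, -0.073], TCP at [252.094, 516.798, 231.305] pointing down, gripper open.
Joint ranges: [-3.12, 3.12], [-1.05, 2.28], [0.14, 2.33], [-1.42, 4.57], [0.1, 2.73], [-2.68, 2.68]. Speed limits (rad/s): [2.57, 2.57, 3.14, 3.14, 3.14, 3.14].

### API

Orientations are given as a unit quaternion [w, x, y, z].
In Python, from rig import env gives the robot as it stands. The module is installed in compiled form; this text tells all that it offers.
- The arm moves only by the tool move_arm, never from a script. Its argument "rows" is text: rows parted by semicolons, each of 4 numbers parted by spaces: the shift along the world's x, y, z in cm, then the turn about the world's z in rad. A call has 1 to 8 rows; each row shifts and turns the commanded pose from where the row before left it; what a row does not reach is not made up. A row lasts 1/12 s, in which the tool goes at most 41.7 mm and 7.16 degrees, less where a joint would pass 70% of its speed; a pose out of reach is approached as far as the arm can. A call is refused whole if a number of a shift passes 4.17 or a number of a turn 0.125, either way. A call with a gripper value outside its range is refused whole. "gripper" is the gripper command: -1 is shut, 1 is fully open, values between are in proportion, set as the call begins (left out, the last holds). The fingers move at their own pace and stop on an object; the grip force is fixed at half the most. Time passes only in rows, so rows that do not move let the fingers close. It gives the time, the measured TCP pose, the force and the opening at its end, in the units of the state.
- env.sense(): the state, without advancing time (a new reading comes with each control period).
- env.snapshot(name): name is "scene" or "top" or "wrist"; returns a dict with "color" (400x640x3 uint8, red, green, blue), "z_map" (400x640 float32, mm along the optical axis (not along the pixel's ray), 0 where there is no reading), "fx", "fy", "cx", "cy" (pixels), "k1" (the pictures are not rectified: a ray, as slopes to the right and down, at radius r is drawn at 1 + k1 r^2 times it, then the intrinsics apply), "position" and "rotation" of the camera in the world; the wrist camera has in their place "hand_eye" (4x4, takes a point from camera to tool coordinates, whose origin is the TCP and whose axes are the flange's). Camera axes: x right, y up, looking along -z (the intrinsics and any distortion apply to the point x, -y, -z); pixel columns grow to the right and rows downward; lengths in mm; the calibration is good to about 2 mm. A picture is of the moment at which its call begins: read the wrist's pose just before it.
- env.sign_off(): hands the job in, once; it reports no verdict.
Trained networks look in the newest picture that a camera, given by its name, has taken for a name from the list of things; names that differ only in an ending like _2 or _b are one class to them, and where a whole thing is asked for, a point or a joint stands for the part that bears it (a point fixed in the world has none). Each returns a list of dicts, best first, with "conf" (0 to 1); they miss things now and then, are a little off and sometimes report something else, mostly with a low value. They report only what shows in the picture. A call takes as long as a camera call. They do not tell look-alikes from the thing itself.
- env.boxes_of(query, camera): "bbox" ([left, top, right, bottom] as shares, 0 to 1, of the picture: columns of its width, rows of its height, round what is visible of it).
The state is a dict: "t": time; "joint_positions": joint angles; "joint_vel": joint speeds; "tau": joint torques, N m; "position": TCP position; "tool_rot": TCP orientation; "force": force on the tool from outside, world axes, zero at the start; "wrist_torque": the same for the moment, N m; "gripper_width": opening from 0.0 (shut) to 1.0 (fully open).
Only numpy, scipy, OpenCV 4.12 (cv2) and the standard library are available. Lean on these libraries where they do the work, as an engineer would, in place of code of your own. Each camera call takes 0.05 s, during which the arm holds its last target.

## Working session

There is one attempt and no reset: what is moved stays moved. The work goes in short steps, Python scripts to look and compute and a tool call to move; the robot and the scene stay as the last step left them, time stands still between calls to the robot, and variables do not carry over. Pictures are saved under pics/ and viewed, and the job is handed in when it is done.

Besides the shell and the picture viewer there is one more tool, called after ">>>" as a command line: name --argument value ..., lists and objects as JSON in quotes. move_arm: Moves the arm, as the interface text tells. Its arguments: {"type":"object","properties":{"rows":{"type":"string"},"gripper":{"type":"number"}},"required":["rows"]}

```bash
ls; mkdir -p pics
cat > h.py <<'E'
import numpy as np, cv2
from rig import env
from scipy.spatial.transform import Rotation as R
def snap(n,name=None):
    s=env.snapshot(n)
    if name: cv2.imwrite(f'pics/{name}.png',s['color'][:,:,::-1])
    return s
def camT(s,st=None):
    if 'hand_eye' in s:
        T=np.eye(4);q=st['tool_rot'];T[:3,:3]=R.from_quat([q[1],q[2],q[3],q[0]]).as_matrix();T[:3,3]=st['position']
        return T@np.array(s['hand_eye'])
    T=np.eye(4);rot=np.array(s['rotation'])
    if rot.size==4: rot=R.from_quat([rot[1],rot[2],rot[3],rot[0]]).as_matrix()
    T[:3,:3]=rot;T[:3,3]=s['position'];return T
def rays(s,uv):
    uv=np.atleast_2d(uv).astype(float)
    K=np.array([[s['fx'],0,s['cx']],[0,s['fy'],s['cy']],[0,0,1.]])
    p=cv2.undistortPoints(uv.reshape(-1,1,2),K,np.array([s['k1'],0,0,0,0.])).reshape(-1,2)
    return np.c_[p[:,0],-p[:,1],-np.ones(len(p))]
def cloud(s,T):
    h,w=s['z_map'].shape
    vv,uu=np.mgrid[0:h,0:w]
    r=rays(s,np.c_[uu.ravel(),vv.ravel()])
    P=r*s['z_map'].reshape(-1,1)
    P=P@T[:3,:3].T+T[:3,3]
    P[s['z_map'].ravel()==0]=np.nan
    return P.reshape(h,w,3)
def onplane(s,T,uv,z):
    r=rays(s,uv)@T[:3,:3].T
    k=(z-T[2,3])/r[:,2]
    return T[:3,3]+r*k[:,None]
def proj(s,T,P):
    P=np.atleast_2d(P);c=(P-T[:3,3])@T[:3,:3]
    x=c[:,0]/-c[:,2];y=-c[:,1]/-c[:,2];f=1+s['k1']*(x*x+y*y)
    return np.c_[s['fx']*x*f+s['cx'],s['fy']*y*f+s['cy']]
E
python3 - <<'E'
from h import *
print({k:np.round(v,3).tolist() if not np.isscalar(v) else v for k,v in env.sense().items()})
for n in ['scene','top','wrist']:
    s=snap(n,n+'0')
    print(n,{k:np.round(v,4).tolist() for k,v in s.items() if k not in('color','z_map')})
    for q in ['panel1','fence','cutting_table','rack','panel2','offcut','glue','shelf_edge','tin']:
        for d in env.boxes_of(q,n)[:3]:
            b=np.array(d['bbox'])*[640,400,640,400]; print(q,round(d['conf'],2),b.round().tolist())
E
```

```text
pics
{'t': 0.0, 'joint_positions': [1.044, 0.308, 1.508, 0.0, 1.328, -0.073], 'joint_vel': [-0.0, 0.001, 0.001, -0.0, 0.001, 0.001], 'tau': [-0.001, -45.756, -25.192, -0.0, 0.014, -0.0], 'position': [251.697, 516.177, 230.371], 'tool_rot': [-0.0, 0.225, 0.974, -0.001], 'force': [-0.269, -0.054, -0.105], 'wrist_torque': [0.012, -0.003, 0.045], 'gripper_width': 0.9967101085549692}
scene {'fx': 387.2688, 'fy': 387.2688, 'cx': 324.0371, 'cy': 198.6063, 'k1': -0.0282, 'position': [621.3749, 1000.3252, 1084.7422], 'rotation': [0.0595, 0.0341, 0.3908, 0.9179]}
panel1 0.58 [372.0, 246.0, 438.0, 294.0]
panel1 0.58 [297.0, 333.0, 319.0, 364.0]
panel1 0.56 [262.0, 188.0, 290.0, 235.0]
fence 0.73 [315.0, 168.0, 340.0, 255.0]
fence 0.47 [194.0, 129.0, 295.0, 304.0]
fence 0.38 [264.0, 189.0, 287.0, 235.0]
rack 0.86 [197.0, 128.0, 293.0, 305.0]
rack 0.7 [266.0, 185.0, 287.0, 230.0]
rack 0.19 [315.0, 175.0, 339.0, 253.0]
panel2 0.58 [372.0, 246.0, 438.0, 294.0]
panel2 0.58 [297.0, 333.0, 319.0, 364.0]
panel2 0.56 [262.0, 188.0, 290.0, 235.0]
offcut 0.5 [306.0, 240.0, 321.0, 256.0]
offcut 0.44 [367.0
[... 670 characters left out ...]
144.0, 360.0, 170.0]
panel2 0.73 [231.0, 240.0, 287.0, 298.0]
offcut 0.48 [336.0, 168.0, 341.0, 168.0]
glue 0.56 [242.0, 192.0, 261.0, 214.0]
shelf_edge 0.91 [241.0, 76.0, 424.0, 177.0]
shelf_edge 0.47 [185.0, 161.0, 212.0, 185.0]
tin 0.59 [389.0, 191.0, 411.0, 218.0]
wrist {'fx': 275.323, 'fy': 275.323, 'cx': 317.6554, 'cy': 200.3913, 'k1': -0.031, 'hand_eye': [[0.0001, 0.9606, 0.2779, 71.2098], [1.0, -0.0003, 0.0007, 0.1508], [0.0007, 0.2779, -0.9606, -142.6914], [0.0, 0.0, 0.0, 1.0]]}
panel1 0.78 [111.0, 156.0, 188.0, 299.0]
cutting_table 0.58 [124.0, 356.0, 183.0, 399.0]
rack 0.28 [126.0, 355.0, 184.0, 398.0]
panel2 0.78 [111.0, 156.0, 188.0, 299.0]
glue 0.47 [243.0, 334.0, 258.0, 342.0]
```

View pics/scene0.png

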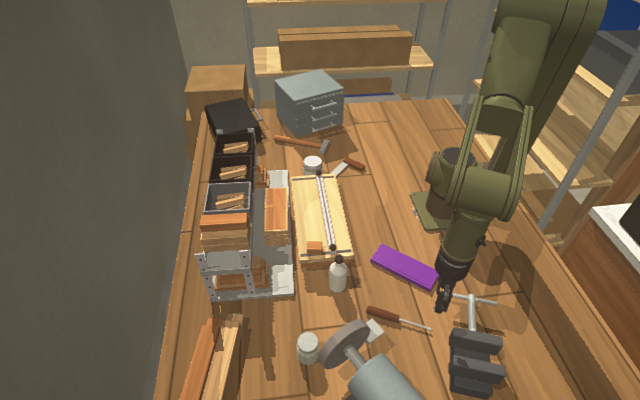

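View pics/top0.png

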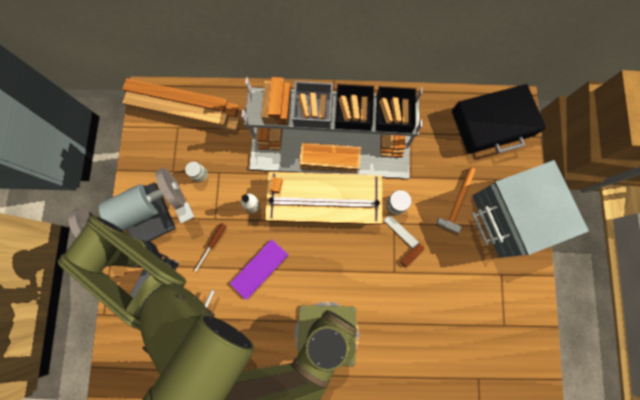

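View pics/wrist0.png

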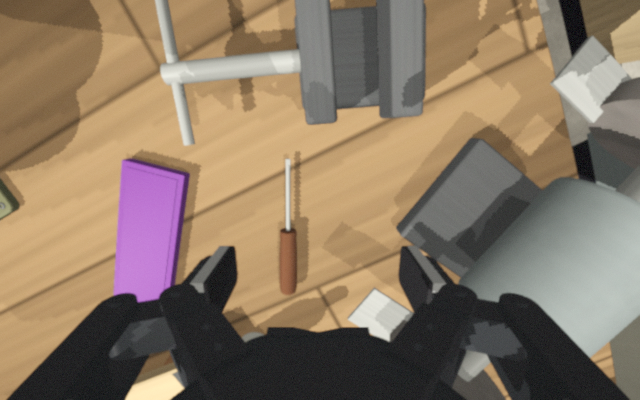

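Run:
```python
from h import *
s=env.snapshot('top');T=camT(s);C=cloud(s,T)
print('noise', [np.round(C[v,u],1).tolist() for u,v in [(330,156),(320,190),(320,215),(325,207),(290,155),(255,270),(330,168),(330,172),(330,125),(274,186),(250,203),(400,200),(330,100)]])
cv2.imwrite('pics/topcrop.png',cv2.resize(s['color'][60:240,220:440,::-1],None,fx=3.6,fy=3.2,interpolation=cv2.INTER_CUBIC))
s2=env.snapshot('scene');T2=camT(s2);C2=cloud(s2,T2)
print([np.round(C2[v,u],1).tolist() for u,v in [(275,210),(320,215),(305,220)]])
cv2.imwrite('pics/scenecrop.png',cv2.resize(s2['color'][110:310,180:360,::-1],None,fx=3,fy=3,interpolation=cv2.INTER_CUBIC))
np.savez('clouds.npz',C=C,C2=C2,c=s['color'],c2=s2['color'])
```

```text
noise [[639.8, 2.7, 97.4], [517.8, 36.5, 66.9], [424.5, 33.8, 66.7], [454.0, 16.4, 70.1], [667.1, 158.6, 15.8], [222.2, 267.5, 18.0], [604.6, 1.5, 61.6], [604.0, 0.9, 9.3], [734.6, 5.6, 160.5], [520.5, 201.9, 100.9], [454.8, 283.1, 107.1], [482.7, -253.8, 90.0], [796.9, 7.7, 228.9]]
[[647.3, 18.0, 95.3], [487.6, 38.2, 70.3], [544.1, 57.5, 71.6]]
```

View pics/topcrop.png

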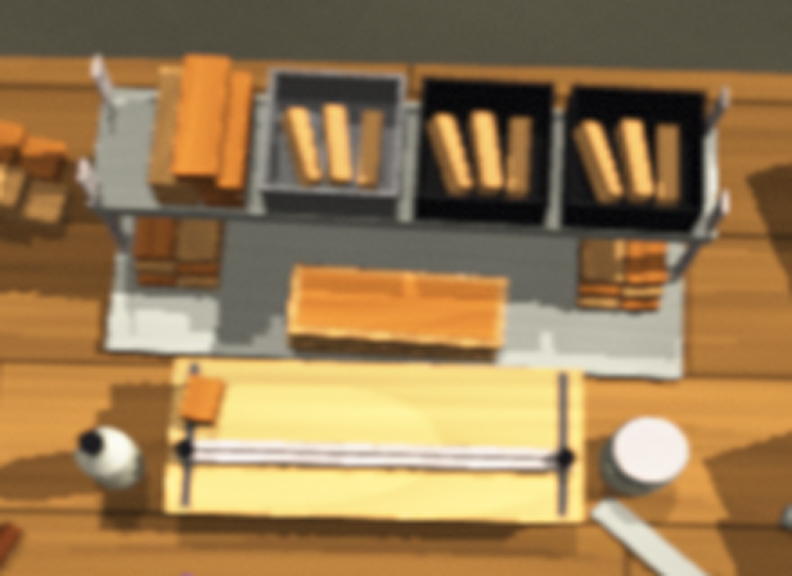

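View pics/scenecrop.png

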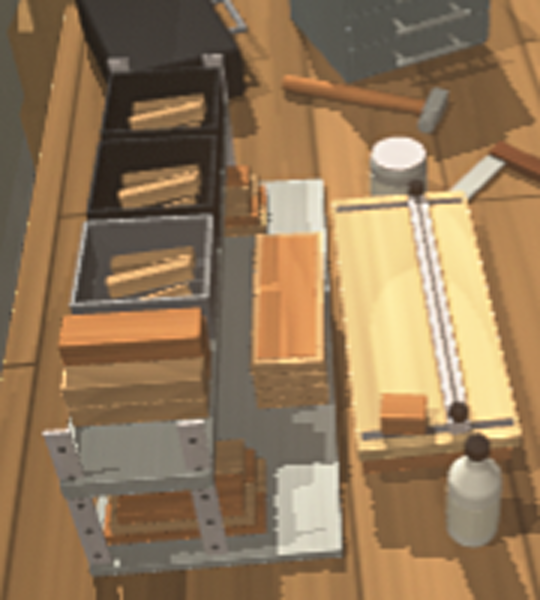

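Run:
```python
from h import *
s=env.snapshot('top');T=camT(s)
def px(l):return np.array([(220+a/3.6-.5+.14,60+b/3.2-.5+.16) for a,b in l])
P=onplane(s,T,px([(293,266),(508,278),(502,345),(287,335)]),91.5)
print('panel',P.round(1).tolist(),P.mean(0).round(1), np.linalg.norm(np.diff(P,axis=0),axis=1))
print('fence far edge',onplane(s,T,px([(188,443),(560,457)]),90.5).round(1).tolist())
print('table',onplane(s,T,px([(175,360),(584,373),(582,522),(165,512)]),70.5).round(1).tolist())
print('shelf edge up',onplane(s,T,px([(125,212),(715,237)]),152).round(1).tolist())
print('rack base front',onplane(s,T,px([(105,352),(681,378)]),15).round(1).tolist())
# edges via scene
s=env.snapshot('scene');T=camT(s)
def px(l):return np.array([(180+a/3.-.5+.17,110+b/3-.5+.17) for a,b in l])
P=onplane(s,T,px([(258,234),(322,233),(327,362),(253,360)]),91.5)
print('panel',P.round(1).tolist(),P.mean(0).round(1))
print('fence far edge',onplane(s,T,px([(410,195),(446,405)]),90.5).round(1).tolist())
print('shelf front low',onplane(s,T,px([(213,485),(232,160)]),140).round(1).tolist())
C=np.load('clouds.npz')['C']; 
print('shelf z',[C[v,u].round(1).tolist() for u,v in [(330,127),(330,129),(330,131),(330,133),(300,120),(330,120),(365,122),(280,131),(400,132),(240+18,125)]])
```

```text
panel [[690.5, 111.6, 91.5], [681.5, -110.6, 91.5], [600.5, -104.9, 91.5], [606.9, 114.4, 91.5]] [644.9   2.6  91.5] [222.34161448  81.22062939 219.4889517 ]
fence far edge [[478.0, 208.8, 90.5], [471.3, -164.1, 90.5]]
table [[580.2, 230.6, 70.5], [575.3, -191.5, 70.5], [400.9, -188.7, 70.5], [401.8, 230.7, 70.5]]
shelf edge up [[728.1, 276.8, 152.0], [713.6, -310.9, 152.0]]
rack base front [[604.0, 315.8, 15.0], [587.2, -304.0, 15.0]]
panel [[677.2, -109.3, 91.5], [596.6, -101.6, 91.5], [605.7, 117.1, 91.5], [688.9, 103.9, 91.5]] [642.1   2.6  91.5]
fence far edge [[476.3, -163.6, 90.5], [480.4, 195.1, 90.5]]
shelf front low [[728.7, 307.1, 140.0], [703.9, -202.2, 140.0]]
shelf z [[722.9, 5.4, 170.1], [718.3, 5.2, 163.2], [718.3, 5.0, 144.6], [762.9, 4.6, 13.9], [725.7, 108.3, 218.1], [751.5, 6.0, 165.4], [719.4, -112.2, 229.3], [747.5, 196.4, 60.8], [711.0, -241.9, 169.7], [728.5, 262.3, 160.0]]
```

Run:
```python
from h import *
s=env.snapshot('wrist');T=np.array(s['hand_eye']);C=cloud(s,T)
P=C.reshape(-1,3);P=P[~np.isnan(P[:,0])]
P=P[P[:,2]<5]
print(len(P))
for z0 in range(-150,5,10):
    Q=P[(P[:,2]>=z0)&(P[:,2]<z0+10)]
    for sgn in (1,-1):
        q=Q[Q[:,1]*sgn>0]
        if len(q)>3: print(z0,sgn,len(q),'y',np.percentile(q[:,1],[1,99]).round(0),'x',np.percentile(q[:,0],[1,99]).round(0))
```

```text
48638
-110 1 1184 y [ 8. 22.] x [17. 21.]
-110 -1 1203 y [-22.  -7.] x [17. 21.]
-100 1 6154 y [ 1. 70.] x [ 5. 21.]
-100 -1 6209 y [-70.  -0.] x [ 5. 21.]
-90 1 6370 y [ 1. 71.] x [-7. 18.]
-90 -1 6288 y [-71.  -1.] x [-7. 18.]
-80 1 4074 y [ 1. 72.] x [-11.  18.]
-80 -1 4060 y [-72.  -1.] x [-11.  18.]
-70 1 3928 y [40. 73.] x [-10.  14.]
-70 -1 3893 y [-73. -39.] x [-10.  14.]
-60 1 738 y [42. 69.] x [ 3. 15.]
-60 -1 736 y [-69. -42.] x [ 3. 14.]
-50 1 602 y [42. 56.] x [-7. 12.]
-50 -1 605 y [-56. -42.] x [-7. 12.]
-40 1 596 y [42. 56.] x [-10.  12.]
-40 -1 636 y [-56. -42.] x [-10.  12.]
-30 1 504 y [42. 56.] x [-10.  12.]
-30 -1 503 y [-56. -42.] x [-10.  12.]
-20 1 184 y [43. 50.] x [-10.  12.]
-20 -1 171 y [-48. -42.] x [-10.  12.]
```

>>> move_arm --rows "1.8 -3.3 0 0.053;1.8 -3.3 0 0.053;1.8 -3.3 0 0.053;1.8 -3.3 0 0.053;1.8 -3.3 0 0.053;1.8 -3.3 0 0.053;1.8 -3.3 0 0.053;1.8 -3.3 0 0.053" --gripper -1

```text
t: 2.42
position: [396.6, 251.2, 231.6]
tool_rot: [0.0, 0.013, 1.0, 0.0]
force: [0.4, 0.8, -0.2]
gripper_width: 0.001
```

>>> move_arm --rows "1.8 -3.3 0 0;1.8 -3.3 0 0;1.8 -3.3 0 0;1.8 -3.3 0 0;1.8 -3.3 0 0;1.8 -3.3 0 0;1.8 -3.3 0 0"

```text
t: 3.0
position: [522.7, 19.9, 231.5]
tool_rot: [0.0, 0.015, 1.0, 0.0]
force: [1.1, -0.1, -0.3]
gripper_width: 0.001
```

>>> move_arm --rows "1.8 -3.3 0 0;1.8 -3.3 0 0;1.8 -3.3 0 0;1.8 -3.3 0 0;1.8 -3.3 0 0;0 0 0 0"

```text
t: 3.5
position: [615.9, -150.1, 231.0]
tool_rot: [0.002, 0.017, 1.0, -0.002]
force: [0.6, -0.0, 0.9]
gripper_width: -0.0
```

Run:
```python
from h import *
st=env.sense();s=snap('wrist','w1')
import pickle;pickle.dump((st,s),open('w1.pkl','wb'))
print(st['position'],st['t'])
```

```text
[ 615.87104275 -150.08551668  230.95167175] 3.5
```

View pics/w1.png

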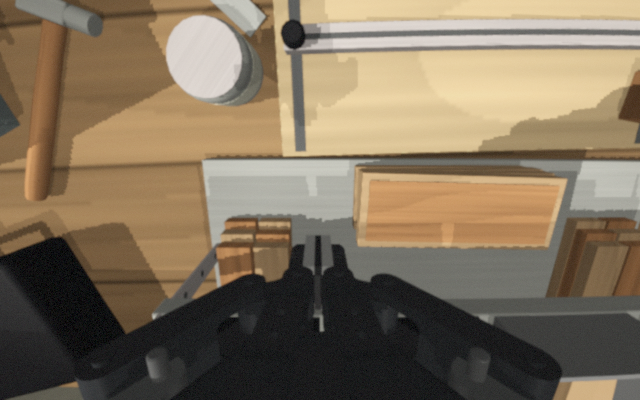

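Run:
```python
from h import *
import pickle
st,s=pickle.load(open('w1.pkl','rb'))
cv2.imwrite('pics/w1c.png',cv2.resize(s['color'][150:320,345:585,::-1],None,fx=3.3,fy=3.3,interpolation=cv2.INTER_CUBIC))
T=camT(s,st);C=cloud(s,T)
for u,v in [(450,215),(400,200),(520,220),(420,60),(450,308),(400,235),(500,172),(330,185)]: print((u,v),C[v,u].round(1))
```

```text
(450, 215) [647.3  -8.4  93.6]
(400, 200) [628.6 -63.6  93.8]
(520, 220) [656.1  70.6  93.1]
(420, 60) [489.3 -43.3  71. ]
(450, 308) [ 605.6 -105.   296.3]
(400, 235) [669.2 -61.3  92.9]
(500, 172) [607.   56.7  67.8]
(330, 185) [ 628.3 -134.8   15.3]
```

View pics/w1c.png

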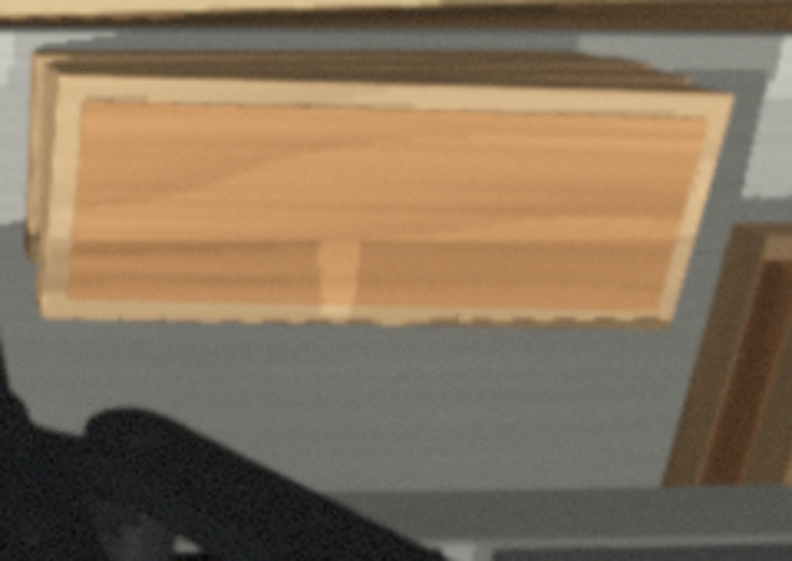

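```bash
cat >> h.py <<'E'
def fitpanel(P):
    """P: 4x2 corners order near-(-y), near+y, far+y, far-(-y); returns centre, yaw"""
    M=np.array([[-42,-110],[-42,110],[42,110],[42,-110.]]);P=P[:,:2]
    a=M-M.mean(0);b=P-P.mean(0)
    th=np.arctan2((a[:,0]*b[:,1]-a[:,1]*b[:,0]).sum(),(a*b).sum())
    Rm=np.array([[np.cos(th),-np.sin(th)],[np.sin(th),np.cos(th)]])
    return P.mean(0),th,(P-(P.mean(0)+a@Rm.T)).round(1).tolist()
E
python3 - <<'E'
from h import *
import pickle
st,s=pickle.load(open('w1.pkl','rb'));T=camT(s,st)
uv=np.array([(55,75),(733,94),(668,318),(42,316)])/3.3+[345,150]-.35
P=onplane(s,T,uv,91.5);print(P.round(1),fitpanel(P))
# shelf lower front edge, rack base front, fence, table
uv=np.array([(330,492),(660,488)])/3.3+[345,150]-.35
print('shelf low',onplane(s,T,uv,140).round(1))
print('fence',onplane(s,T,[(300,52),(639,46)],90.5).round(1), 'table far',onplane(s,T,[(284,156),(639,150)],70.5).round(1))
E
```

```text
[[ 598.1 -104.6   91.5]
 [ 610.8  115.3   91.5]
 [ 689.8  109.7   91.5]
 [ 680.9 -108.1   91.5]] (array([644.91397954,   3.06490019]), np.float64(-0.050292777118822206), [[0.7, 0.1], [2.3, 0.2], [-2.6, -1.1], [-0.4, 0.8]])
shelf low [[718.8 -27.2 140. ]
 [722.3  75.5 140. ]]
fence [[ 482.5 -162.4   90.5]
 [ 482.4  163.7   90.5]] table far [[ 581.1 -186.3   70.5]
 [ 585.5  214.7   70.5]]
```

>>> move_arm --rows "0 0 -3.8 0;0 0 -3.8 0;0 0 -3.8 0;0 0 -3.7 0;0 0 0 0"

```text
t: 3.97
position: [605.6, -140.4, 73.0]
tool_rot: [-0.007, 0.015, 1.0, 0.002]
force: [-1.6, 0.7, -0.8]
gripper_width: 0.003
```

>>> move_arm --rows "0 1 0 0;0 1 0 0;0 0.6 0 0;0 0.3 0 0;0 0.3 0 0;0 0 0 0"

```text
t: 4.47
position: [613.4, -110.7, 82.4]
tool_rot: [0.002, 0.014, 1.0, -0.0]
force: [-0.4, -0.3, -0.1]
gripper_width: 0.006
```

>>> move_arm --rows "0 0.4 -0.3 0;-0.4 0.4 0 -0.03;-0.4 0.4 0 -0.03;-0.4 0.4 0 -0.03;-0.4 0.4 0 -0.03;-0.4 0.4 0 -0.03;-0.4 0.4 0 -0.03;0 0 0 0"

```text
t: 5.13
position: [586.9, -82.3, 77.0]
tool_rot: [-0.001, 0.105, 0.994, 0.0]
force: [0.3, -0.4, -0.3]
gripper_width: -0.002
```

Run:
```python
from h import *
st=env.sense();s=snap('wrist','w2');t=snap('top')
cv2.imwrite('pics/t2.png',cv2.resize(t['color'][60:240,220:440,::-1],None,fx=3.6,fy=3.2,interpolation=cv2.INTER_CUBIC))
import pickle;pickle.dump((st,s,t),open('w2.pkl','wb'))
```

```text
(no output)
```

View pics/w2.png

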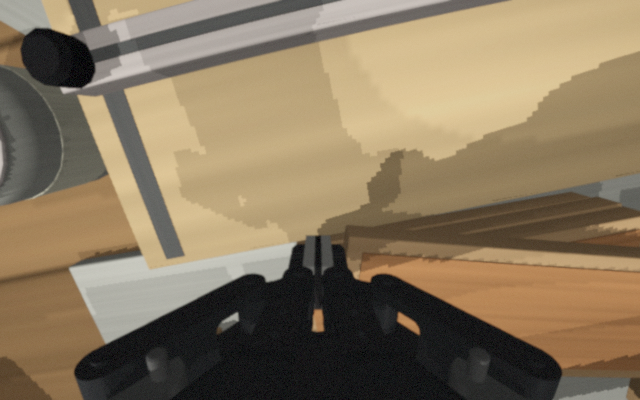

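View pics/t2.png

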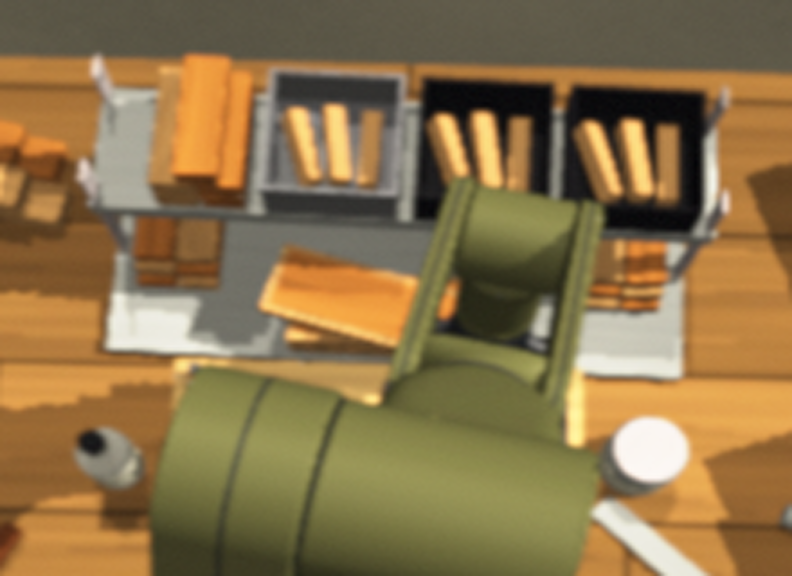

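Run:
```python
from h import *
import pickle
st,s,t=pickle.load(open('w2.pkl','rb'));T=camT(s,st)
print('near edge',onplane(s,T,[(348,228),(630,255)],91.5).round(1))
uv=np.array([(286,248),(261,302),(388,346)])/[3.6,3.2]+[220,60]-.35
print('top',onplane(t,camT(t),uv,91.5).round(1))
```

```text
near edge [[570.8 -63.2  91.5]
 [618.9  83.5  91.5]]
top [[712.5 119.7  91.5]
 [645.9 142.7  91.5]
 [596.4  11.1  91.5]]
```

>>> move_arm --rows "-0.45 0.32 0 -0.035;-0.45 0.32 0 -0.035;-0.45 0.32 0 -0.035;-0.45 0.32 0 -0.035;-0.45 0.32 0 -0.035;0 0 0 0"

```text
t: 5.73
position: [564.8, -66.9, 77.1]
tool_rot: [-0.001, 0.191, 0.982, 0.0]
force: [-0.8, 0.1, -0.6]
gripper_width: 0.003
```

Run:
```python
from h import *
st=env.sense();s=snap('wrist','w3');t=snap('top')
cv2.imwrite('pics/t3.png',cv2.resize(t['color'][60:240,220:440,::-1],None,fx=3.6,fy=3.2,interpolation=cv2.INTER_CUBIC))
import pickle;pickle.dump((st,s,t),open('w3.pkl','wb'))
```

```text
(no output)
```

View pics/w3.png

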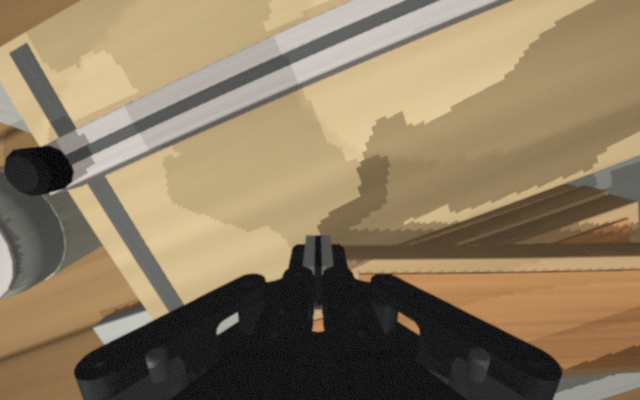

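View pics/t3.png

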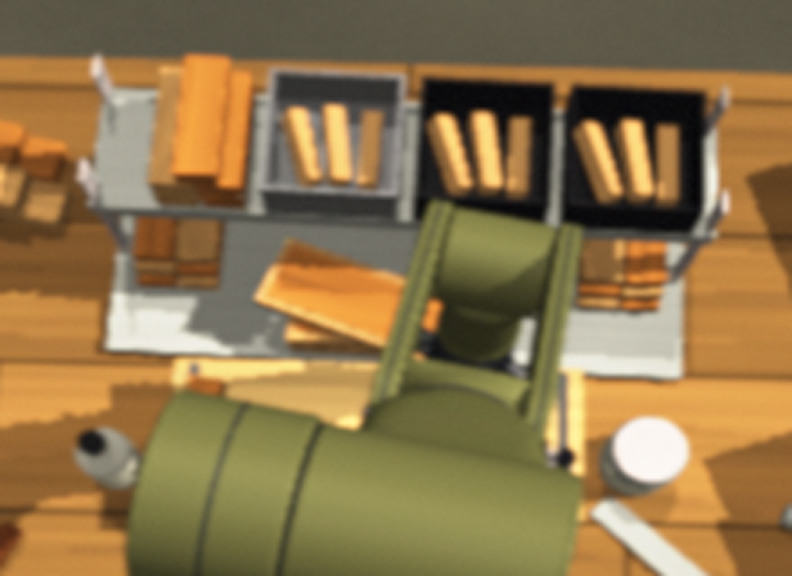

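Run:
```python
from h import *
import pickle
st,s,t=pickle.load(open('w3.pkl','rb'));T=camT(s,st)
print('near edge',onplane(s,T,[(352,247),(630,259)],91.5).round(1))
uv=np.array([(288,240),(255,296),(388,350)])/[3.6,3.2]+[220,60]-.35
print('top',onplane(t,camT(t),uv,91.5).round(1))
cv2.imwrite('pics/w3c.png',cv2.resize(s['color'][200:320,330:640,::-1],None,fx=2.5,fy=2.5,interpolation=cv2.INTER_CUBIC))
```

```text
near edge [[562.8 -47.1  91.5]
 [627.6  90.7  91.5]]
top [[722.5 118.   91.5]
 [653.  149.2  91.5]
 [591.6  11.   91.5]]
```

View pics/w3c.png

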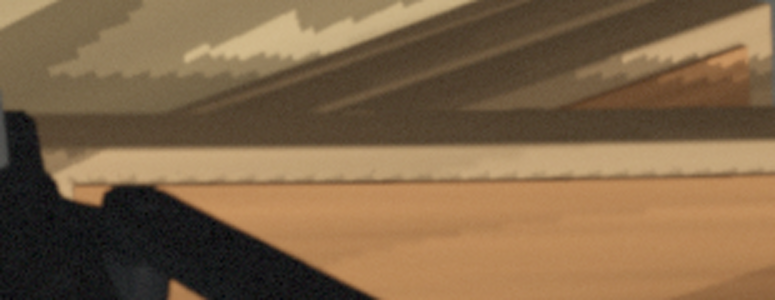

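Run:
```python
from h import *
import pickle
st,s,t=pickle.load(open('w3.pkl','rb'));T=camT(s,st)
uv=np.array([(74,184),(770,174)])/2.5+[330,200]-.3
P=onplane(s,T,uv,93);print(P.round(1))
d=P[1]-P[0];phi=np.arctan2(d[0],d[1]);ey=np.array([np.sin(phi),np.cos(phi)]);ex=np.array([np.cos(phi),-np.sin(phi)])
print(phi,'centre',P[0,:2]+102*ey+34*ex)
uv=np.array([(95,150),(770,143)])/2.5+[330,200]-.3
P=onplane(s,T,uv,91.5);print(P.round(1))
```

```text
[[577.6 -48.6  93. ]
 [634.5  93.1  93. ]]
0.38185542873167627 centre [647.19039653  33.39012896]
[[572.7 -42.   91.5]
 [628.1  95.   91.5]]
```

>>> move_arm --rows "0 -2 0 0;0 -2.5 0 0;1 -1.5 0 0.1;2.5 0 0 0.1;2.5 0 0 0.1;2.5 0 0 0.085;1.5 1 0 0;0 0 0 0"

```text
t: 6.5
position: [670.4, -116.8, 77.4]
tool_rot: [0.002, -0.001, 1.0, 0.0]
force: [0.7, -0.6, 0.2]
gripper_width: -0.001
```

>>> move_arm --rows "0 1 0 0;0 1 0 0;0 1 0 0;0 0.5 0 0;0 0 0 0"

```text
t: 6.92
position: [664.6, -80.3, 77.4]
tool_rot: [-0.0, -0.001, 1.0, 0.0]
force: [0.3, 0.1, -0.4]
gripper_width: -0.003
```

Run:
```python
from h import *
st=env.sense();s=snap('wrist','w4')
import pickle;pickle.dump((st,s),open('w4.pkl','wb'))
```

```text
(no output)
```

View pics/w4.png

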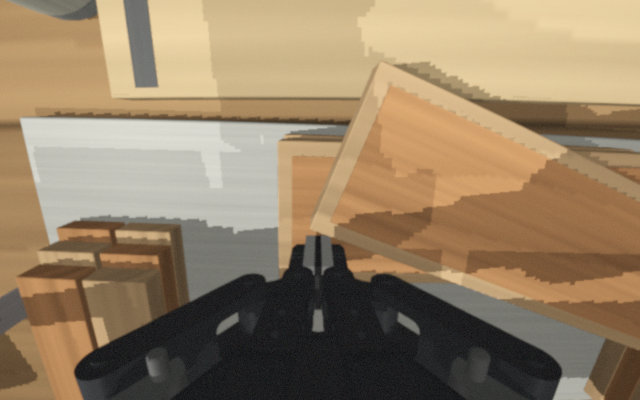

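Run:
```python
from h import *
import pickle
st,s=pickle.load(open('w4.pkl','rb'));T=camT(s,st)
P=onplane(s,T,[(381,63),(313,229),(569,151),(470,286)],91.5)[:,:2];print(P.round(1),np.linalg.norm(P[0]-P[1]))
d=P[2]-P[0];print(np.arctan2(d[0],d[1]));d=P[3]-P[1];print(np.arctan2(d[0],d[1]))
phi=.42
ey=np.array([np.sin(phi),np.cos(phi)]);ex=np.array([np.cos(phi),-np.sin(phi)])
print((P[0]+P[1])/2+110*ey)
```

```text
[[569.3 -53.1]
 [645.7 -82.4]
 [606.   39.3]
 [678.8   2.6]] 81.75710764677024
0.37806841567269756
0.3722365739422948
[652.35084934  32.71587583]
```

>>> move_arm --rows "0 0.5 0 0;-0.5 0.3 0 0;-0.6 0 0 0;-0.6 0 0 0;-0.6 0 0 0;-0.6 0 0 0;-0.6 0 0 0;-0.6 0 0 0"

```text
t: 7.63
position: [623.8, -74.4, 77.4]
tool_rot: [-0.0, 0.0, 1.0, -0.0]
force: [-0.2, 0.4, 0.3]
gripper_width: -0.003
```

Run:
```python
from h import *
st=env.sense();s=snap('wrist','w5')
import pickle;pickle.dump((st,s),open('w5.pkl','wb'))
```

```text
(no output)
```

View pics/w5.png

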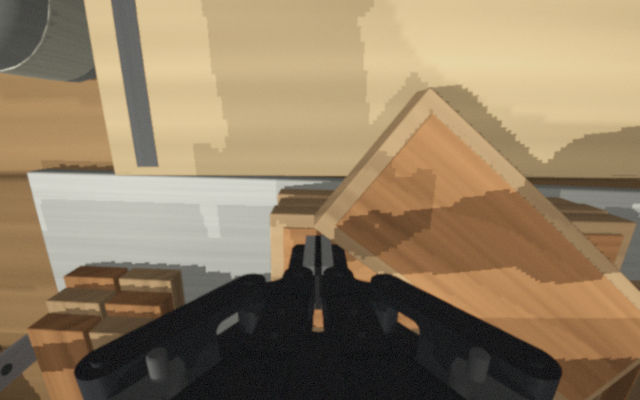

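```bash
cat >> h.py <<'E'
def pose(s,T,nc,fc,ne):
    """pixels: near -y corner, far -y corner, another pt on near edge"""
    P=onplane(s,T,[nc,fc,ne],91.5)[:,:2]
    d=P[2]-P[0];phi=np.arctan2(d[0],d[1]);e=P[1]-P[0];phi2=np.arctan2(-e[1],e[0])
    ey=np.array([np.sin(phi),np.cos(phi)])
    c=(P[0]+P[1])/2+110*ey
    print(P.round(1).tolist(),'w',np.linalg.norm(e).round(1),'phi',phi.round(3),phi2.round(3),'centre',c.round(1));return c,phi
E
python3 - <<'E'
from h import *
import pickle
st,s=pickle.load(open('w5.pkl','rb'));T=camT(s,st)
pose(s,T,(431,88),(317,229),(636,267))
E
```

```text
[[538.5, -24.3], [604.8, -74.4], [628.0, 101.1]] w 83.1 phi 0.619 0.647 centre [635.5  40.2]
```

>>> move_arm --rows "0.8 0 0 0;1.1 1.7 0 0;1.1 1.7 0 0;1.1 1.6 0 0;0 0 0 0;-0.6 0 0 0;-0.6 0 0 0;-0.6 0 0 0"

```text
t: 8.35
position: [646.5, -24.8, 77.1]
tool_rot: [-0.0, 0.0, 1.0, -0.0]
force: [0.2, -0.0, -0.6]
gripper_width: 0.002
```

>>> move_arm --rows "-0.6 0 0 0;-0.6 0 0 0;-0.6 0 0 0;-0.6 0 0 0;-0.6 0 0 0;0 0 0 0"

```text
t: 8.85
position: [615.5, -24.2, 77.3]
tool_rot: [-0.001, 0.0, 1.0, 0.0]
force: [0.1, 0.4, -0.8]
gripper_width: 0.001
```

Run:
```python
from h import *
st=env.sense();s=snap('wrist','w6')
import pickle;pickle.dump((st,s),open('w6.pkl','wb'))
```

```text
(no output)
```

View pics/w6.png

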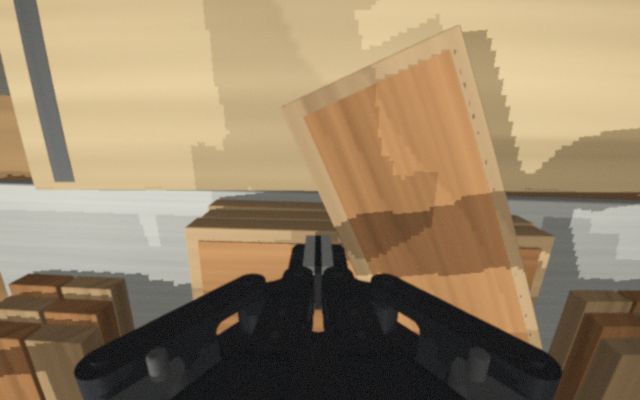

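Run:
```python
from h import *
import pickle
st,s=pickle.load(open('w6.pkl','rb'));T=camT(s,st)
pose(s,T,(460,26),(282,106),(536,330))
t=snap('top')
cv2.imwrite('pics/t6.png',cv2.resize(t['color'][60:240,220:440,::-1],None,fx=3.6,fy=3.2,interpolation=cv2.INTER_CUBIC))
```

```text
[[505.6, 35.7], [538.0, -39.7], [659.8, 102.8]] w 82.1 phi 1.16 1.165 centre [622.6  41.9]
```

View pics/t6.png

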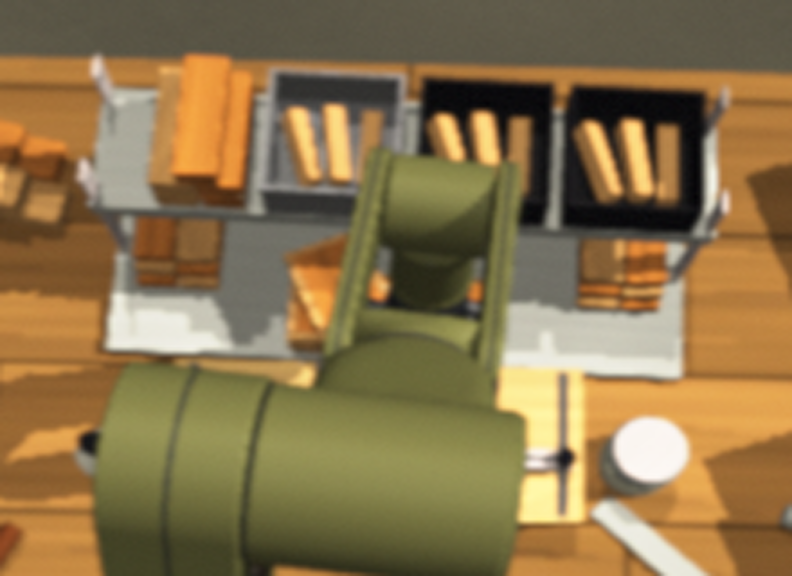

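>>> move_arm --rows "0 -0.6 0 0;1.7 0.7 0 0;1.8 0.8 0 0;1.7 0.7 0 0;0 0 0 0"

```text
t: 9.37
position: [674.2, -7.5, 77.6]
tool_rot: [0.003, -0.001, 1.0, 0.0]
force: [1.1, 0.3, -0.6]
gripper_width: 0.001
```

Run:
```python
from h import *
st=env.sense();s=snap('wrist','w7')
import pickle;pickle.dump((st,s),open('w7.pkl','wb'))
```

```text
(no output)
```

View pics/w7.png

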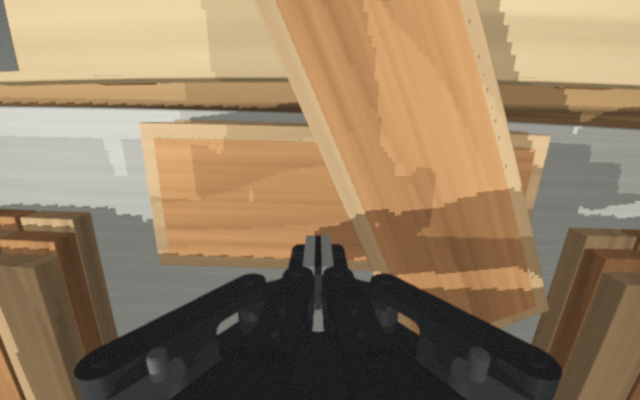

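Run:
```python
from h import *
import pickle
st,s=pickle.load(open('w7.pkl','rb'));T=camT(s,st)
P=onplane(s,T,[(305,100),(378,272),(545,310),(505,150)],91.5);print(P.round(1), st['position'])
d=P[1]-P[0];print(np.arctan2(d[0],d[1]));d=P[2]-P[3];print(np.arctan2(d[0],d[1]))
```

```text
[[594.1 -12.9  91.5]
 [679.6  24.7  91.5]
 [705.  122.   91.5]
 [615.5  80.4  91.5]] [674.20668984  -7.53886193  77.59809554]
1.1568824722098132
1.1356682314124782
```

>>> move_arm --rows "0 0.7 0 0;0 0.5 0 0;-0.3 0.4 0 0;-0.45 0.35 0 0;-0.45 0.35 0 0;-0.45 0.35 0 0;-0.45 0.35 0 0;0 0 0 0"

```text
t: 10.08
position: [646.6, 22.7, 77.2]
tool_rot: [-0.001, -0.0, 1.0, 0.0]
force: [-1.0, -0.4, 0.2]
gripper_width: -0.001
```

Run:
```python
from h import *
st=env.sense();s=snap('wrist','w8')
import pickle;pickle.dump((st,s),open('w8.pkl','wb'))
```

```text
(no output)
```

View pics/w8.png

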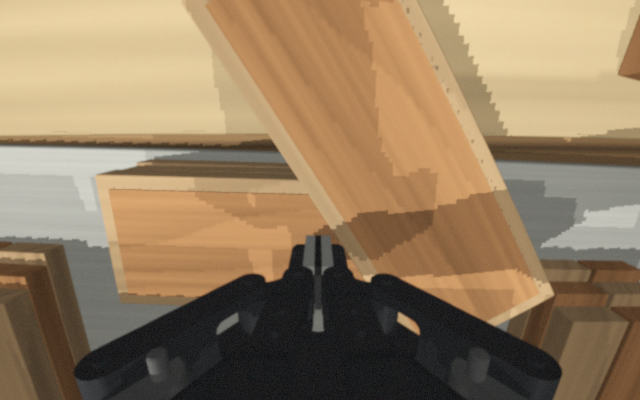

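```bash
cat >> h.py <<'E'
def pose2(s,T,nc,ne,f1,f2):
    """near +y corner, near-edge pt, two far edge pts"""
    P=onplane(s,T,[nc,ne,f1,f2],91.5)[:,:2]
    d=P[0]-P[1];p1=np.arctan2(d[0],d[1]);d=P[2]-P[3];
    if d[0]*np.sin(p1)+d[1]*np.cos(p1)<0:d=-d
    p2=np.arctan2(d[0],d[1]);phi=(p1+p2)/2
    ey=np.array([np.sin(phi),np.cos(phi)]);ex=np.array([np.cos(phi),-np.sin(phi)])
    c=P[0]+42*ex-110*ey
    print(P.round(1).tolist(),'phi',p1.round(3),p2.round(3),'centre',c.round(1),'width',((P[2]-P[0])@ex).round(1))
E
python3 - <<'E'
from h import *
import pickle
st,s=pickle.load(open('w8.pkl','rb'));T=camT(s,st)
pose2(s,T,(552,293),(445,72),(205,30),(330,230))
E
```

```text
[[666.0, 153.0], [554.7, 78.2], [538.5, -24.3], [628.1, 29.2]] phi 0.979 1.033 centre [595.5  58.6] width 81.5
```

>>> move_arm --rows "0.4 -0.8 0 0;0 0 2 0;-0.5 0 2.5 0;-3.6 1.6 0 0;-3.6 1.6 0 0;-3.6 1.6 0 0;-3.4 1.7 0 0;0 0 0 0"

```text
t: 10.8
position: [496.2, 80.0, 121.3]
tool_rot: [-0.005, -0.001, 1.0, 0.0]
force: [-1.4, 0.2, -0.6]
gripper_width: 0.0
```

Run:
```python
from h import *
st=env.sense();s=snap('wrist','w9')
import pickle;pickle.dump((st,s),open('w9.pkl','wb'))
print(st['position'])
t=snap('top')
cv2.imwrite('pics/t9.png',cv2.resize(t['color'][60:240,220:440,::-1],None,fx=3.6,fy=3.2,interpolation=cv2.INTER_CUBIC))
```

```text
[496.22768918  80.04838419 121.33230838]
```

View pics/w9.png

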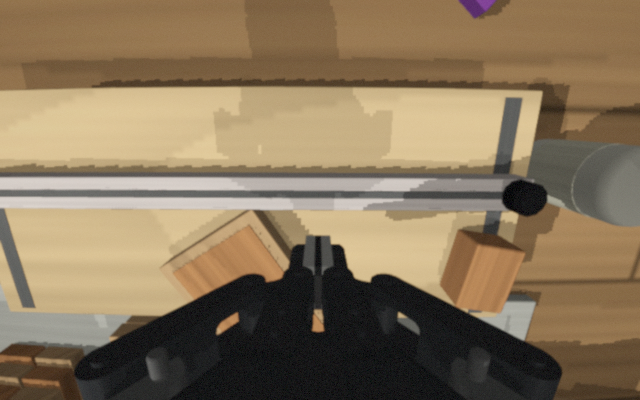

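View pics/t9.png

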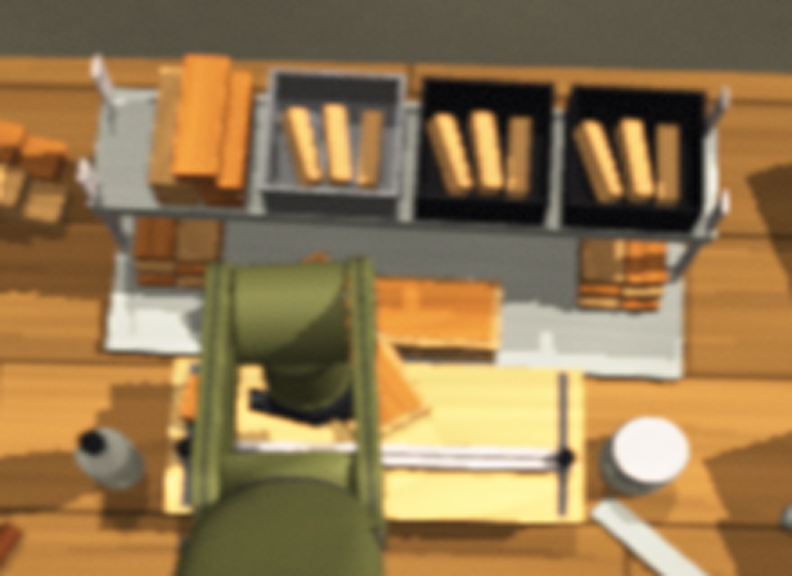

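Run:
```python
from h import *
import pickle
st,s=pickle.load(open('w9.pkl','rb'));T=camT(s,st)
pose(s,T,(253,211),(162,265),(292,255))
print('fence top far edge',onplane(s,T,[(100,206),(450,208)],90.5).round(1))
print(onplane(s,T,[(253,211)],88.5).round(1))
```

```text
[[482.1, 37.6], [522.4, -29.7], [514.0, 62.6]] w 78.4 phi 0.905 1.032 centre [588.7  71.8]
fence top far edge [[479.2 -66.4  90.5]
 [480.1 168.6  90.5]]
[[483.1  36.8  88.5]]
```

>>> move_arm --rows "0.3 0 -2.1 0;0 0 -2.1 0;0 0 0 0;0 -0.8 0 0;0 -0.7 0 0;0 -0.7 0 0;0.05 -0.7 0 0;0.1 -0.7 0 0"

```text
t: 11.57
position: [510.8, 41.7, 81.1]
tool_rot: [0.001, 0.0, 1.0, -0.0]
force: [-0.3, -0.2, -0.6]
gripper_width: 0.0
```

>>> move_arm --rows "0.15 -0.7 0 0;0.2 -0.7 0 0;0.25 -0.7 0 0;0 0 0 0"

```text
t: 11.9
position: [517.1, 20.3, 80.6]
tool_rot: [0.001, 0.0, 1.0, -0.0]
force: [-0.1, -0.6, -0.0]
gripper_width: 0.0
```

Run:
```python
from h import *
st=env.sense();s=snap('wrist','w10')
import pickle;pickle.dump((st,s),open('w10.pkl','wb'))
print(st['position'])
```

```text
[517.10450666  20.3278759   80.56567166]
```

View pics/w10.png

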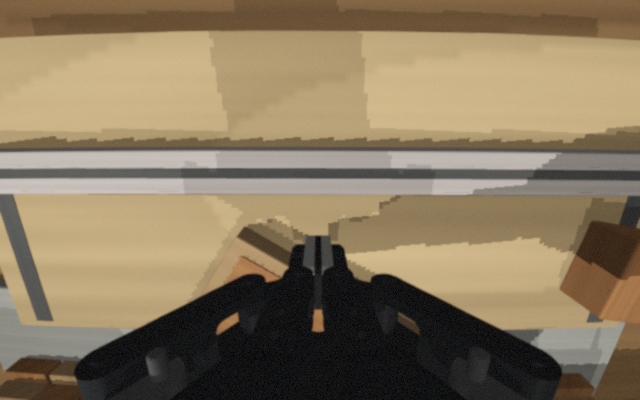

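Run:
```python
from h import *
import pickle
st,s=pickle.load(open('w10.pkl','rb'));T=camT(s,st)
pose(s,T,(243,230),(194,303),(289,253))
cv2.imwrite('pics/w10c.png',cv2.resize(s['color'][200:340,150:340,::-1],None,fx=4,fy=4,interpolation=cv2.INTER_CUBIC))
```

```text
[[499.9, -17.8], [544.5, -49.3], [513.0, 5.5]] w 54.5 phi 0.509 0.615 centre [575.9  62.5]
```

View pics/w10c.png

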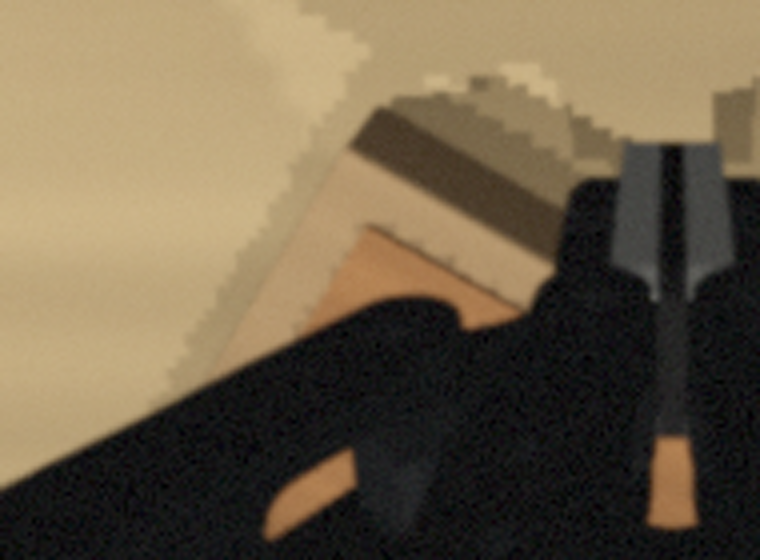

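Run:
```python
from h import *
import pickle
st,s=pickle.load(open('w10.pkl','rb'));T=camT(s,st)
P=onplane(s,T,[(237.4,237.3),(205,291),(288.6,267.3)],90)[:,:2];print(P)
d=P[2]-P[0];phi=np.arctan2(d[0],d[1]);e=P[1]-P[0];print(phi,np.arctan2(-e[1],e[0]))
for p in(.55,.6,.65):
    print(P[0]+42*np.array([np.cos(p),-np.sin(p)])+110*np.array([np.sin(p),np.cos(p)]))
```

```text
[[504.70262187 -21.55848126]
 [537.56066633 -42.74468107]
 [522.34570425   4.85937358]]
0.5888192407691035 0.5726966504065416
[598.00424698  50.26635255]
[601.47738977  45.5134525 ]
[604.70864604  40.59290754]
```

>>> move_arm --rows "0 -0.6 0 0;0 -0.6 0 0;0 -0.6 0 0;0 0 0 0;0 1.2 0 0;0 0 2.2 -0.05;0 0 2.8 -0.1"

```text
t: 12.53
position: [513.7, 17.1, 128.6]
tool_rot: [-0.003, 0.076, 0.997, 0.0]
force: [-0.3, -0.1, -0.5]
gripper_width: 0.0
```

>>> move_arm --rows "3.0 0 0 -0.1;3.5 0 0 -0.1;3.5 0 0 -0.1;0.5 0 0 0;0 0 0 0" --gripper 1

```text
t: 12.95
position: [623.8, 16.8, 130.2]
tool_rot: [0.001, 0.222, 0.975, 0.0]
force: [-0.5, 0.2, -0.8]
gripper_width: 0.711
```

Run:
```python
from h import *
st=env.sense();s=snap('wrist','w11')
import pickle;pickle.dump((st,s),open('w11.pkl','wb'))
print(st['position'],st['gripper_width'])
```

```text
[623.78461537  16.84311438 130.15554132] 0.7106546741957431
```

View pics/w11.png

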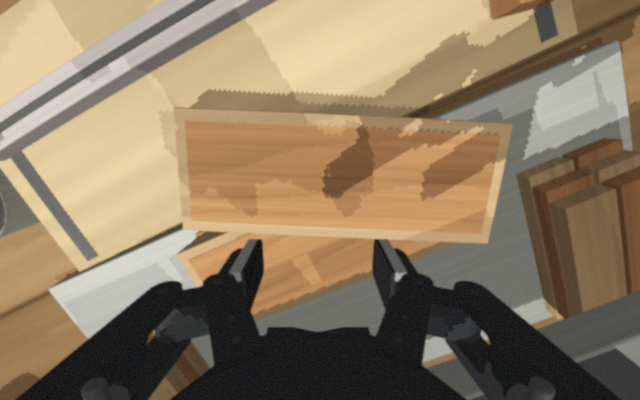

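Now the panel is seen whole, with corners near (177,108), (511,125), (488,242), (183,228); the far edge is at the finger tips.

Run:
```python
from h import *
import pickle
st,s=pickle.load(open('w11.pkl','rb'));T=camT(s,st)
P=onplane(s,T,[(177,108),(511,125),(488,242),(183,228)],90.5)
c,th,r=fitpanel(P);print(c,th,r)
ex=np.array([np.cos(th),np.sin(th)]);ey=np.array([-np.sin(th),np.cos(th)])
q=st['tool_rot'];print('tool yaw',np.pi-2*np.arctan2(q[1],q[2]),'tcp in panel',(st['position'][:2]-c)@ex,(st['position'][:2]-c)@ey)
for yc in(0,-10,10): print(yc,(c+61*ex+yc*ey).round(1))
print('shelf',onplane(s,T,[(420,360),(555,303)],140).round(1))
```

```text
[600.76365219  45.90067275] -0.49724019031284855 [[2.1, 1.7], [-0.6, -2.4], [-0.3, 0.8], [-1.2, -0.1]]
tool yaw 2.693025254493584 tcp in panel 34.09368477701519 -14.557716248997526
0 [654.4  16.8]
-10 [649.6   8. ]
10 [659.1  25.6]
shelf [[713.8  43.5 140. ]
 [710.3 128.7 140. ]]
```

>>> move_arm --rows "1.3 -0.3 0 -0.05;1.4 -0.4 0 0;0 0 0 0;0 0 -2 0;0 0 -2.2 0;0 0 -2.2 0;0 0 0 0"

```text
t: 13.58
position: [642.1, 9.5, 61.9]
tool_rot: [-0.005, 0.247, 0.969, -0.001]
force: [-1.2, -0.4, 0.4]
gripper_width: 0.995
```

Run:
```python
from h import *
st=env.sense();s=snap('wrist','w12')
import pickle;pickle.dump((st,s),open('w12.pkl','wb'))
print(st['position'],st['gripper_width'],st['force'])
```

```text
[642.07070618   9.52796663  61.93681597] 0.995147051972463 [-1.23337421 -0.36157474  0.39967748]
```

View pics/w12.png

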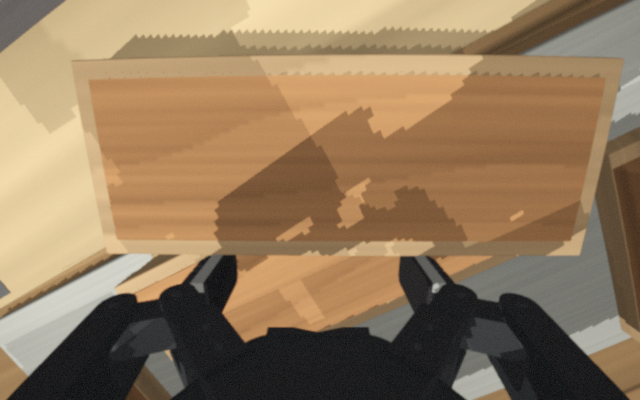

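>>> move_arm --rows "-0.7 0.35 0.2 0;-0.55 0.1 0 0.045;-0.55 0.1 0 0.045;-0.55 0.1 0 0.05;-0.55 0.12 0 0.045;-0.55 0.12 0 0.045;-0.55 0.12 0 0.05;0 0 0 0"

```text
t: 14.3
position: [607.0, 19.5, 70.5]
tool_rot: [0.001, 0.109, 0.994, 0.0]
force: [0.1, 0.1, -0.1]
gripper_width: 1.001
```

Run:
```python
from h import *
st=env.sense();s=snap('wrist','w13')
import pickle;pickle.dump((st,s),open('w13.pkl','wb'))
print(st['position'],st['gripper_width'],st['force'])
```

```text
[607.04364109  19.52048586  70.50705366] 1.0007372670246812 [ 0.0717485   0.121027   -0.14366504]
```

View pics/w13.png

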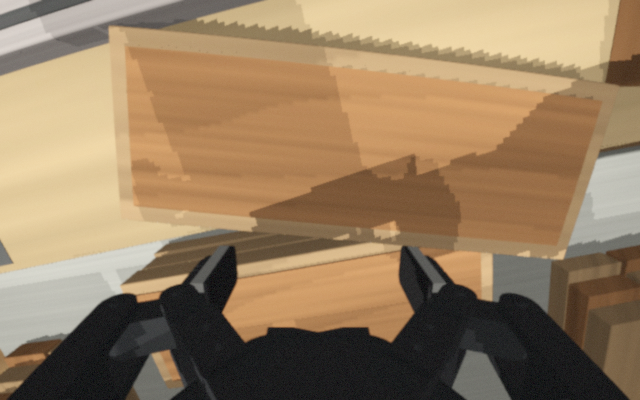

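```bash
cat >> h.py <<'E'
def full(st,s,px,z):
    T=camT(s,st);P=onplane(s,T,px,z);c,th,r=fitpanel(P)
    ex=np.array([np.cos(th),np.sin(th)]);ey=np.array([-np.sin(th),np.cos(th)])
    q=st['tool_rot'];d=st['position'][:2]-c
    print('c',c.round(1),'phi',round(-th,3),'res',r,'tool phi',round(2*np.arctan2(q[1],q[2]),3),'tcp in panel',(d@ex).round(1),(d@ey).round(1),'z',st['position'][2].round(1))
E
python3 - <<'E'
from h import *
import pickle
st,s=pickle.load(open('w13.pkl','rb'))
full(st,s,[(110,28),(606,88),(565,258),(122,219)],90)
E
```

```text
c [555.9  49.6] phi 0.313 res [[1.1, 3.2], [0.1, -7.0], [-0.1, 2.8], [-1.0, 1.1]] tool phi 0.218 tcp in panel 57.9 -12.9 z 70.5
```

>>> move_arm --rows "0.5 0 0 0;0.6 1.9 -0.2 0;0.6 1.9 -0.2 0;-0.5 0 0 0.028;-0.6 0 0 0.028;-0.6 0 0 0.028;-0.6 0 0 0.028;-0.6 0 0 0.028"

```text
t: 15.02
position: [597.6, 57.2, 65.0]
tool_rot: [0.001, 0.04, 0.999, 0.0]
force: [1.6, -0.6, 0.4]
gripper_width: 0.999
```

Run:
```python
from h import *
st=env.sense();s=snap('wrist','w14')
import pickle;pickle.dump((st,s),open('w14.pkl','wb'))
print(st['position'],st['gripper_width'],st['force'])
```

```text
[597.59301966  57.17162949  65.04850784] 0.9994597332650795 [ 1.5572867  -0.59494719  0.3503198 ]
```

View pics/w14.png

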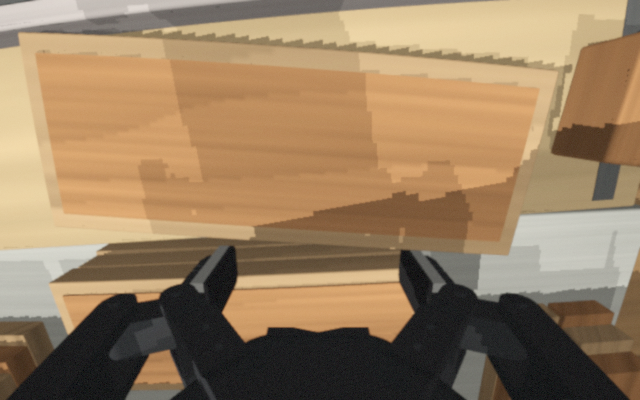

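Run:
```python
from h import *
import pickle
st,s=pickle.load(open('w14.pkl','rb'))
full(st,s,[(20,34),(562,70),(509,255),(58,228)],89)
T=camT(s,st)
print('fence',onplane(s,T,[(0,47),(215,22)],90.5).round(1),'offcut top',onplane(s,T,[(580,48),(639,35)],100.5).round(1),'bottom',onplane(s,T,[(553,153),(628,165)],70.5).round(1))
```

```text
c [539.1  49.4] phi 0.144 res [[0.7, 0.8], [0.4, -0.6], [-0.8, -1.6], [-0.2, 1.4]] tool phi 0.08 tcp in panel 56.7 16.1 z 65.0
fence [[486.5 -61.4  90.5]
 [487.3  27.3  90.5]] offcut top [[507.8 159.7 100.5]
 [504.4 182.  100.5]] bottom [[550.8 180.5  70.5]
 [559.9 222.9  70.5]]
```

Run:
```python
from h import *
import pickle
st,s=pickle.load(open('w9.pkl','rb'));T=camT(s,st)
cv2.imwrite('pics/w9o.png',cv2.resize(s['color'][170:330,420:560,::-1],None,fx=4,fy=4,interpolation=cv2.INTER_CUBIC))
C=cloud(s,T);print(C[250,490],C[290,460],C[295,480])
C=cloud(*(lambda a:(a[1],camT(a[1],a[0])))(pickle.load(open('w14.pkl','rb'))));print(C[80,610],C[110,590],C[140,600])
s=pickle.load(open('w14.pkl','rb'))[1]
cv2.imwrite('pics/w14o.png',cv2.resize(s['color'][20:200,480:640,::-1],None,fx=4,fy=4,interpolation=cv2.INTER_CUBIC))
```

```text
[506.06137266 194.2656673  100.58703864] [537.21673515 179.48282201  99.00841167] [540.0918789  193.1070236  100.93181618]
[518.73845129 184.07394706  90.08890786] [530.31145574 180.06010485  87.34316237] [542.3220437  178.76090502  95.46345712]
```

View pics/w9o.png

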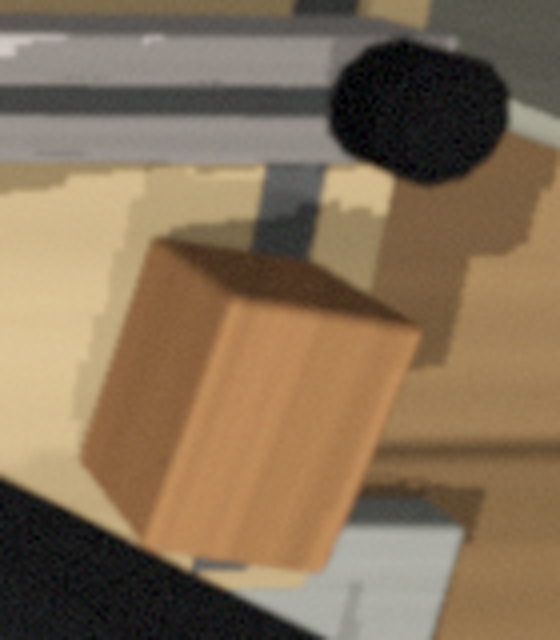

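View pics/w14o.png

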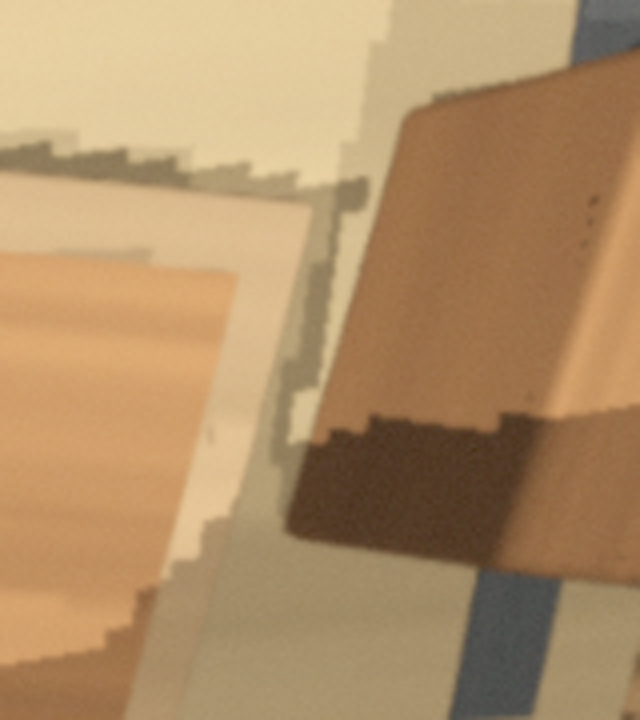

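Run:
```python
from h import *
import pickle
st,s=pickle.load(open('w14.pkl','rb'));T=camT(s,st)
print(onplane(s,T,[(580,48.5),(552.5,152.5)],70.5).round(1),onplane(s,T,[(557.5,70)],88.5).round(1))
```

```text
[[502.9 186.8  70.5]
 [550.5 180.2  70.5]] [[513.6 162.1  88.5]]
```

>>> move_arm --rows "-0.4 0 0 0.02;-0.4 0 0 0.02;-0.4 0 0 0.02;0 0 0 0.01;0 0 0 0"

```text
t: 15.48
position: [583.7, 56.8, 64.3]
tool_rot: [-0.0, 0.005, 1.0, -0.0]
force: [-0.7, 0.0, -0.4]
gripper_width: 0.998
```

Run:
```python
from h import *
st=env.sense();s=snap('wrist','w15')
import pickle;pickle.dump((st,s),open('w15.pkl','wb'))
print(st['position'],st['gripper_width'],st['force'])
```

```text
[583.73982887  56.83192517  64.29527028] 0.99805318380825 [-0.69019654  0.040669   -0.42188143]
```

View pics/w15.png

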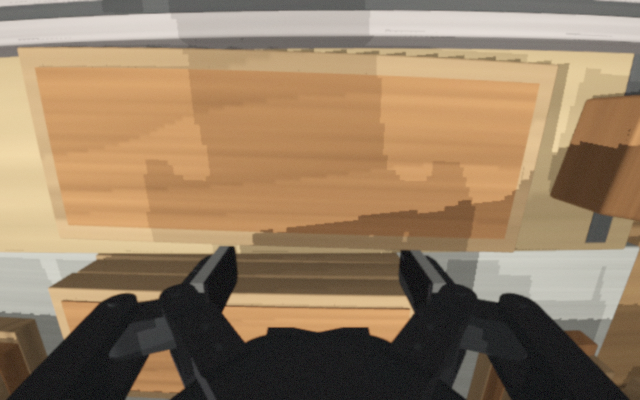

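Run:
```python
from h import *
import pickle
st,s=pickle.load(open('w15.pkl','rb'))
full(st,s,[(20,48),(566,64),(510,250),(57,239)],88.5)
```

```text
c [527.5  44.4] phi 0.043 res [[1.0, 1.5], [0.2, 2.3], [-1.6, -2.7], [0.5, -1.1]] tool phi 0.009 tcp in panel 55.7 14.9 z 64.3
```

>>> move_arm --rows "-0.3 0 0 0;-0.3 0 0 0;0 0 0 0"

```text
t: 15.78
position: [577.6, 56.9, 64.3]
tool_rot: [-0.0, 0.005, 1.0, 0.0]
force: [-0.5, -0.8, -0.4]
gripper_width: 0.999
```

>>> move_arm --rows "-0.15 0 0 0;0 0 0 0"

```text
t: 15.95
position: [577.2, 56.9, 64.5]
tool_rot: [0.001, 0.005, 1.0, 0.0]
force: [1.9, 1.1, 0.3]
gripper_width: 1.001
```

>>> move_arm --rows "-0.1 0 0 0;0 0 0 0"

```text
t: 16.12
position: [577.2, 57.0, 64.7]
tool_rot: [0.002, 0.005, 1.0, 0.0]
force: [4.6, 0.4, -1.3]
gripper_width: 1.002
```

Run:
```python
from h import *
st=env.sense();s=snap('wrist','w16')
import pickle;pickle.dump((st,s),open('w16.pkl','wb'))
print(st['position'],st['gripper_width'],st['force'])
```

```text
[577.18936494  56.95330592  64.67873861] 1.0020700653463301 [ 4.60503202  0.40804007 -1.250493  ]
```

View pics/w16.png

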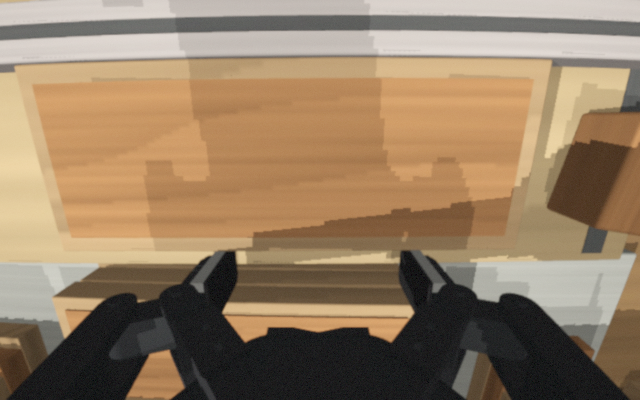

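>>> move_arm --rows "-0.07 0 0 0;0 0 0 0;0 0 0 0;0 0 0 0"

```text
t: 16.5
position: [577.2, 57.0, 64.9]
tool_rot: [0.002, 0.005, 1.0, 0.0]
force: [6.9, 0.3, -1.5]
gripper_width: 0.999
```

Run:
```python
from h import *
import pickle
st,s=pickle.load(open('w16.pkl','rb'))
full(st,s,[(15,67),(551,60),(512,250),(58,251)],88.5)
T=camT(s,st)
print('near edge',onplane(s,T,[(15,67),(100,63.5),(300,57.5),(551,60)],88.5).round(1),'fence top',onplane(s,T,[(5,66),(100,61.5),(300,55),(620,60)],90.5).round(1))
cv2.imwrite('pics/w16a.png',cv2.resize(s['color'][30:100,0:200,::-1],None,fx=4,fy=4,interpolation=cv2.INTER_CUBIC))
cv2.imwrite('pics/w16b.png',cv2.resize(s['color'][30:100,440:640,::-1],None,fx=4,fy=4,interpolation=cv2.INTER_CUBIC))
```

```text
c [523.9  41.7] phi 0.006 res [[0.8, 1.7], [-0.2, -0.0], [-0.5, -0.3], [-0.2, -1.4]] tool phi 0.01 tcp in panel 53.2 15.6 z 64.7
near edge [[482.  -66.3  88.5]
 [482.2 -29.4  88.5]
 [481.8  51.2  88.5]
 [482.4 151.9  88.5]] fence top [[481.9 -68.5  90.5]
 [481.8 -27.7  90.5]
 [481.3  51.4  90.5]
 [482.2 179.6  90.5]]
```

View pics/w16a.png

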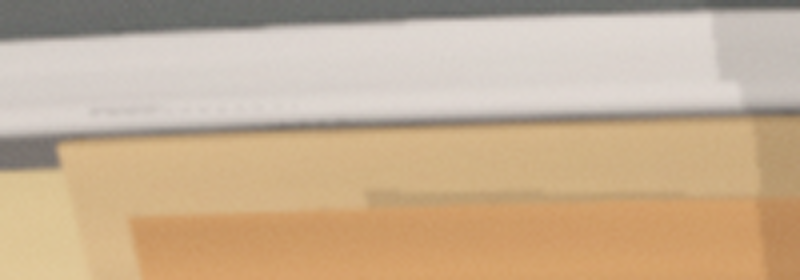

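View pics/w16b.png

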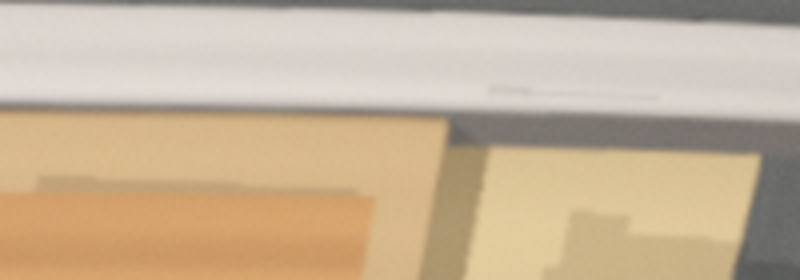

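>>> move_arm --rows "0 0 0 0;0 0 0 0;0 0 0 0;0 0 0 0"

```text
t: 16.83
position: [577.2, 56.9, 64.9]
tool_rot: [0.002, 0.005, 1.0, 0.0]
force: [5.6, -0.0, -2.0]
gripper_width: 1.002
```

>>> move_arm --rows "0.2 0 0 0;0.5 0 0 0;1 0 0 0;0.5 0 0 0;0 0 2 0;0 0 4 0;0 0 4 0;0 0 0 0"

```text
t: 17.5
position: [602.3, 57.0, 172.0]
tool_rot: [0.007, 0.005, 1.0, 0.0]
force: [1.8, 0.1, 0.2]
gripper_width: 1.0
```

Run:
```python
from h import *
st=env.sense();s=snap('wrist','w17')
import pickle;pickle.dump((st,s),open('w17.pkl','wb'))
print(st['position'],st['t'],st['force'])
cv2.imwrite('pics/w17.png',s['color'][:,:,::-1])
```

```text
[602.33516558  57.00249464 172.01308904] 17.5 [1.78097438 0.13021696 0.17104164]
```

View pics/w17.png

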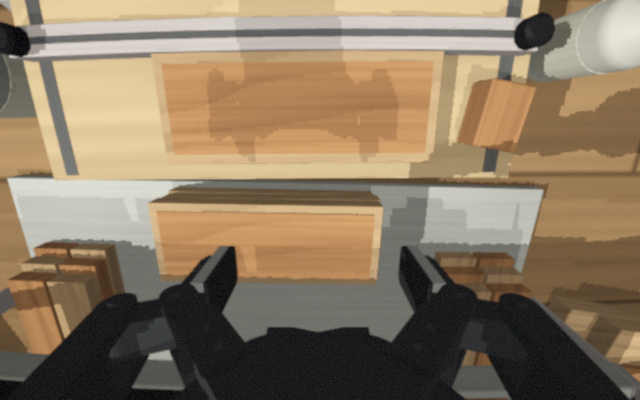

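Run:
```python
from h import *
import pickle
st,s=pickle.load(open('w17.pkl','rb'));T=camT(s,st)
full(st,s,[(152,54.5),(443,52),(436,160),(164,163)],88.5)
print('near',onplane(s,T,[(152,54.5),(443,52)],88.5).round(1),'fence',onplane(s,T,[(100,54),(500,50.5)],90.5).round(1))
print('table far corners',onplane(s,T,[(54,180),(517,176)],70.5).round(1))
C=cloud(s,T);print([C[v,u].round(1).tolist() for u,v in[(180,80),(420,80),(180,145),(420,145)]])
cv2.imwrite('pics/w17c.png',cv2.resize(s['color'][20:180,140:540,::-1],None,fx=2,fy=2,interpolation=cv2.INTER_CUBIC))
```

```text
c [523.3  42.9] phi 0.002 res [[1.1, 1.3], [1.6, -1.1], [-1.6, 2.4], [-1.0, -2.6]] tool phi 0.01 tcp in panel 79.0 14.3 z 172.0
near [[482.2 -65.8  88.5]
 [483.1 151.9  88.5]] fence [[ 480.9 -104.5   90.5]
 [ 482.1  193.9   90.5]]
table far corners [[ 580.9 -187.9   70.5]
 [ 581.7  239.8   70.5]]
[[500.9, -45.4, 91.7], [502.8, 135.9, 89.6], [549.4, -53.2, 90.3], [551.6, 140.4, 89.2]]
```

View pics/w17c.png

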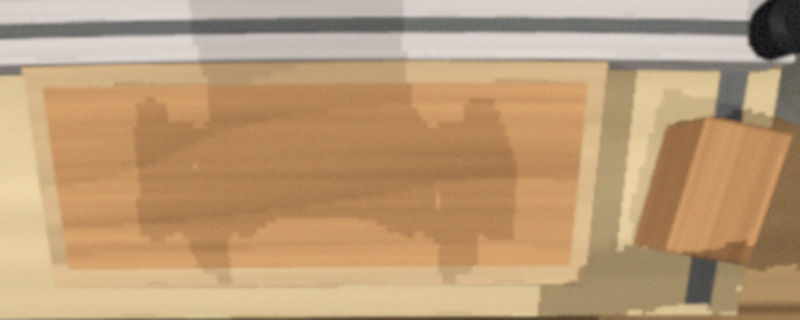

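Run:
```python
from h import *
print(env.sign_off())
```

```text
the job is handed in; nothing more can be done
None
```

The panel is off the pile and lying flat on the cutting table, flush against the fence. I handed the job in at about 17.6 s of the 38 s allowed; no verdict is reported.

**What I did:** The moves only allow an upright gripper, so I could not lean it under the shelf as you suggested. I pushed the panel round by its edges and turned it until its far edge came clear of the shelf. I then hooked that far edge with both open fingers, drew the panel up to the fence, held it there, backed off and lifted clear. The panel turned far more than I planned on the way, by about 66°, and I brought it back square.

**Last checks:**
- **Pressure:** the wrist read about 5.6–6.9 N, held for roughly 0.6 s. Single readings scatter by about 1 N.
- **Seating:** the close-up shows no visible gap at either end of the near edge. The measured gap is about 1 mm, and camera calibration is good to about 2 mm. The panel is square to the fence within about 0.01 rad.
- **Position:** its middle is about 20–25 mm from the fence's middle, against the 60 mm allowed.
- **Offcut:** it did not appear to move, and the panel stayed about 20 mm from it.

**Not confirmed:** I did not measure the three lower panels or the fence against their starting places. The forces I read while the panel was on the pile stayed within sensor noise. My fence-face readings varied from 480 to 487 mm between views, so they would not show a shift of a few millimetres.

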